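# Unlock the sprung cover of the catch box and hold it open at the index

### The arm

A 6-joint arm with a two-finger parallel gripper is mounted at the origin on the work surface. World frame = base frame: x ahead of the robot, y to its left, z up, the work surface at z = 0. Lengths are in m, angles in rad, forces in N, time in s.
With the tool pointing down it reaches from about 0.3 to 0.75 m from the base axis. Payload 8.5 kg.
Tool frame: the origin (TCP) lies between the finger pads; the fingertips stand ahead of it and the grasp point (between the pads) lies 3 mm ahead of it (tips_ahead is the z of the fingertips in the tool frame, in m); z points along the fingers, x is the direction in which the jaws open and shut, and the axes are right-handed (so a half turn about z gives the same grasp; the last joint's range is limited). The gripper opens to 88 mm and grips with 3 to 60 N. Pads are 18 mm wide; open, the fingers measure 123 mm over their backs; the gripper's body (75 mm by 187 mm) begins 45 mm behind the grasp point.
Start: joints at [-1.386, 0.381, 1.297, -0, 1.464, -0.215], TCP at [0.214, -0.507, 0.261] pointing down, gripper open.
Joint ranges: [-3.11, 3.11], [-0.89, 2.33], [0.22, 2.48], [-1.42, 4.56], [0.17, 2.85], [-2.88, 2.88]. Speed limits (rad/s): [2.39, 2.39, 3.14, 3.14, 3.14, 3.14].

### API

Orientations are given as a 3x3 rotation matrix whose columns are the frame's x, y, z axes.
In Python, from plant import read_state, snapshot, finish_job, tips_ahead gives the robot as it stands.
- The arm moves only by the shell command python3 -m creep 'ROWS' [FORCE]. ROWS is JSON, a list of rows, each an object of numbers: "tx", "ty", "tz": the shift along the tool's x, y, z in m; "ax", "ay", "az": the turn, a rotation vector about the tool's x, y, z in degrees; "claw": the finger opening in m, from 0 to 0.0881. A call has exactly 8 rows; each row shifts and turns the commanded pose from where the row before left it, along the tool's axes as they then stand; what a row does not reach is not made up. A row lasts 1/10 s, in which the tool goes at most 50 mm and 8.59 degrees, less where a joint would pass 70% of its speed; a pose out of reach is approached as far as the arm can. A call is refused whole if a number of a shift passes 0.05 or a number of a turn 8.59, either way. A call with a gripper value outside its range is refused whole. The fingers move at their own pace and stop on an object; FORCE is the grip in N (left out, the last holds). Time passes only in rows, so rows that do not move let the fingers close, or fill a call up. It gives the time, the measured TCP pose, the force and the opening at its end, in the units of the state.
- read_state(): the state, without advancing time (a new reading comes with each control period).
- snapshot(name): name is "scene" or "top" or "wrist"; returns a dict with "pixels" (480x640x3 uint8, red, green, blue), "fx", "fy", "cx", "cy" (pixels), "R" (3x3) and "t" (3): a world point X has camera coordinates R X + t. Camera axes: x right, y down, z forward; pixel columns grow to the right and rows downward; lengths in m; the calibration is good to about 2 mm. A picture is of the moment at which its call begins. There is no depth.
- finish_job(): hands the job in, once; it reports no verdict.
The state is a dict: "time_s": time; "q": joint angles; "qd": joint speeds; "effort": joint torques, N m; "eef_pos": TCP position; "eef_rot": TCP orientation; "wrist_force": force on the tool from outside, world axes, zero at the start; "torque": the same for the moment, N m; "grip_width": finger opening in m.
Only numpy, scipy, OpenCV 4.12 (cv2) and the standard library are available. Lean on these libraries where they do the work, as an engineer would, in place of code of your own. Each camera call takes 0.05 s, during which the arm holds its last target. There are 200 camera calls.

### The job

I want to look into the catch cup at the foot of the ball chute while you hold its cover up for me. Turn the red lock knob clockwise until it clicks past its detent to the open stop, then lift the sprung cover until its pointer stands on the yellow index of the angle quadrant and finish holding it still there: the spring shuts it if you let go, and swinging it well past the index trips the cover switch. Leave the index as it is set, and the parts and gauges on the bench where they lie.

Things in the scene. Friction and masses are not known exactly. Their poses are not given: they have to be found in the camera images.
- station: Catch station, fixed to the bench. Origin on the bench near the middle of its 250 x 250 x 12 mm base. x points from the front (handle side) to the rear (hinge side), y to the left (lock side), z up. Green box 190 (x) x 180 (y) mm, rim 100 mm high, steel catch cup inside. The upright quadrant at y = +104 is an arc of 112 to 126 mm radius about the hinge axis, level to 77 degrees, a tick every 10.
- chute_mouth (a point): Lower end of the steel chute's floor, over the cup (station x = 0, y = -26, z = 45 mm). Axes are the station's. The chute, 52 mm wide with 16 mm walls, climbs from here towards -y at 27 degrees; its walls top z = 100 mm at y = -98 and 155 mm at y = -200 mm. It ends on a bench shelf, 340 mm high, at y = -620 to -890 mm; goods on it reach 400 mm.
- cover: Sprung cover: steel frame with clear window, 190 x 180 x 4 mm, 0.34 to 0.53 kg. Origin on the hinge axis (along y, at station x = +90, z = 102 mm). Shut, axes parallel to the station's; plate from x = 0 to -190 mm, top at z = +2. Opens by turning about its +y, 0 to 1.25 rad: front edge up and back. Spring and weight push it shut, about 4 N at the handle when shut, 5.5 N at 0.6 rad. Blocked by the lock tongue until the knob is past 0.85 rad.
- cover_handle (a point): Middle of the cover's bow handle: black round bar 12 mm thick along the cover's y axis, free between its legs for y = -38 to +38 mm. In the cover's frame x = -196, y = 0, z = +34 mm: 6 mm ahead of the plate's front edge, its axis 32 mm above the plate's top; fingertips fit below it on both sides. Axes are the cover's. The bar can roll between the fingers as the cover swings.
- cover_pointer (a point): Tip of the cover's red pointer with white end, 115 mm from the hinge axis (cover frame x = -115, y = +104, z = 0 mm). Axes are the cover's.
- index: Yellow index clip clamped on the quadrant, 20 mm wide along the arc, 24 mm radially, y = +93 to +129 mm, black line at its middle; friction holds it. Origin on the hinge axis (same point as the cover's). Its axes are the station's turned about +y by the set angle, 0.42 to 0.82 rad, different each run. The cover is at the index when opened by that same angle (cover and index axes parallel).
- index_mark (a point): Middle of the index's black line, 115 mm from the hinge axis (index frame x = -115, y = +104, z = 0 mm). The pointer tip comes to this point when the cover is at the index.
- lock (a joint): Lock knob angle, rad: 0 locked, 1.25 open stop; grows clockwise seen from above; starts at 0 to 0.25. A sprung plunger on a cam lobe resists from about 0.4 on (0.1 Nm) until 0.75, then the knob clicks over to 1.1 or more and stays. The steel tongue under the grip, 14 mm wide, reaches 73 mm from the axis, top 110 mm above the bench: to the station's -y (over the cover) at 0, to the front when open.
- lock_grip (a point): Grip point of the red lock knob on its vertical axis, 130 mm above the bench (station x = -85, y = +150). Wing bar 52 mm long, 16 mm thick, from 114 to 144 mm above the bench; its length is this point's y axis, its thickness x, turning with the knob; locked, parallel to the station's. The post below, 66 x 70 mm, is 95 mm high; a plunger housing up to 55 mm behind the axis reaches 106 mm.
- bearing: Chrome ball bearing lying flat, 47 mm across, 14 mm high. Origin under its centre. Bystander.
- spacer: Gunmetal spacer ring lying flat, 55 mm across, 12 mm high. Origin under its centre. Bystander.
- bushing: White nylon flanged bushing standing on its flange, 48 mm across, 30 mm high. Origin under its centre. Bystander.
- dial_gauge: Steel dial gauge lying on its back, dial 58 mm across, 25 mm high, stem reaching 83 mm to its -y. Origin under the dial's centre. Bystander.
- plug_gauge: Plug gauge with dark handle and two bright ends, 124 mm long along its x, 26 mm wide, 24 mm high. Origin under the handle's centre. Bystander.

How it is judged:
By the outcome, as a careful person would: the job done as asked, in the order asked, and still so for the second after the job is handed in, while the arm keeps its last pose, push and grip.
It also fails if it takes over 48 s, if anything falls off the work surface, if the arm or the gripper's body presses on something with over 40 N, if the wrist force passes 120 N, or if a joint passes its speed limit or range.

## Working session

There is one attempt and no reset: what is moved stays moved. The work goes in short steps, Python scripts to look and compute and a shell command to move; the robot and the scene stay as the last step left them, time stands still between calls to the robot, and variables do not carry over. Pictures are saved under pics/ and viewed, about 8 in all and at most 12, crops included, and the job is handed in when it is done.

```bash
ls; mkdir -p pics; python3 - <<'E'
from plant import *
import cv2,pickle
s=read_state();print(s['time_s'],s['eef_pos'],s['eef_rot'],tips_ahead)
d={}
for n in("scene","top"):
    d[n]=snapshot(n);cv2.imwrite(f'pics/{n}0.png',d[n]['pixels'][:,:,::-1]);print({k:v for k,v in d[n].items() if k!='pixels'})
pickle.dump(d,open('d0.pkl','wb'))
E
```

```text
pics
0.0 [ 0.21403191 -0.50637839  0.26015022] [[ 3.89235936e-01 -9.21138055e-01 -2.64671854e-04]
 [-9.21137023e-01 -3.89235906e-01  1.41253985e-03]
 [-1.40416400e-03 -3.06012229e-04 -9.99998967e-01]] 0.022
{'fx': 609.9097281338079, 'fy': 609.9097281338079, 'cx': 315.65892568198683, 'cy': 241.32949242603954, 'R': array([[-0.61211154,  0.79065809,  0.01338835],
       [ 0.51423328,  0.41085692, -0.75283512],
       [-0.60073588, -0.45393433, -0.65807297]]), 't': array([ 0.33357251, -0.17243742,  1.77210255])}
{'fx': 619.9246400093358, 'fy': 619.9246400093358, 'cx': 332.95313179361807, 'cy': 252.2417592567156, 'R': array([[ 0.01813384, -0.99979649, -0.00883938],
       [-0.98599248, -0.01641601, -0.16597998],
       [ 0.16580109,  0.01172541, -0.9860895 ]]), 't': array([0.0070531 , 0.52054718, 1.69548111])}
```

View pics/scene0.png

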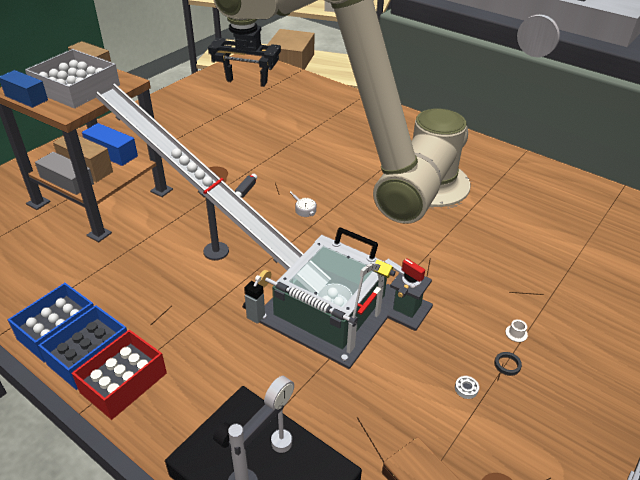

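View pics/top0.png

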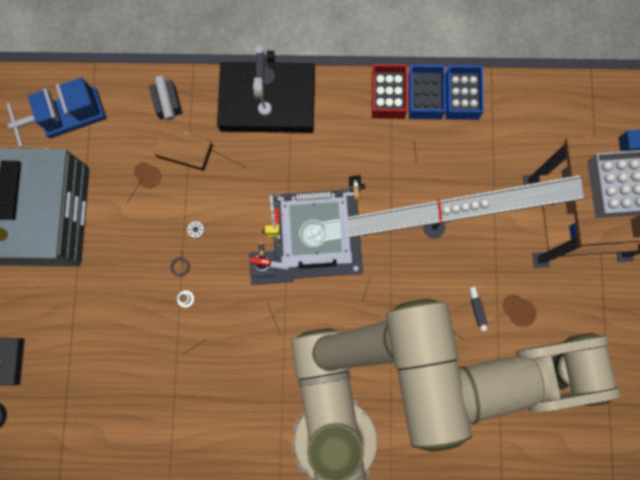

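The scene shows the station at about (340,290), with the red knob at (412,270), yellow index at (384,269) and handle at (357,240). In the top view the knob is at (261,261), the index at (271,230) and the handle at (318,264). I'll enlarge both.

```bash
python3 - <<'E'
import cv2,pickle,numpy as np
d=pickle.load(open('d0.pkl','rb'))
a=d['top']['pixels'][180:290,240:370,::-1];b=d['scene']['pixels'][220:370,240:440,::-1]
cv2.imwrite('pics/c1.png',np.hstack([cv2.resize(a,(390*1,330),interpolation=cv2.INTER_CUBIC),np.zeros((330,2,3),np.uint8)]))
cv2.imwrite('pics/ca.png',cv2.resize(a,None,fx=5,fy=5,interpolation=cv2.INTER_CUBIC))
cv2.imwrite('pics/cb.png',cv2.resize(b,None,fx=4,fy=4,interpolation=cv2.INTER_CUBIC))
E
```

```text
(no output)
```

View pics/ca.png

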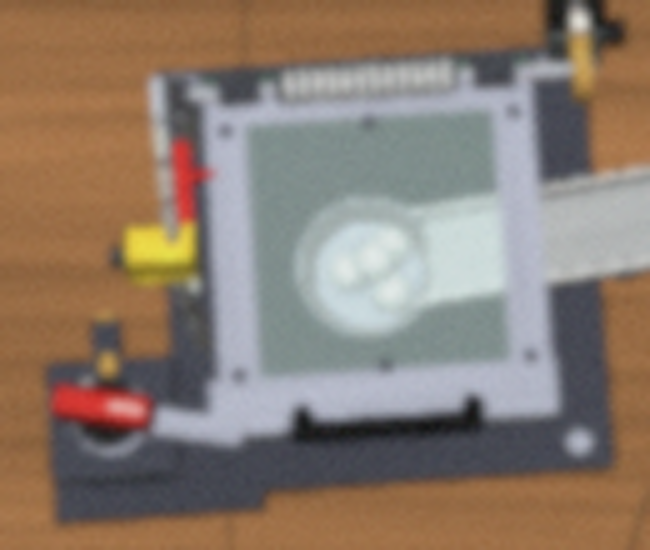

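View pics/cb.png

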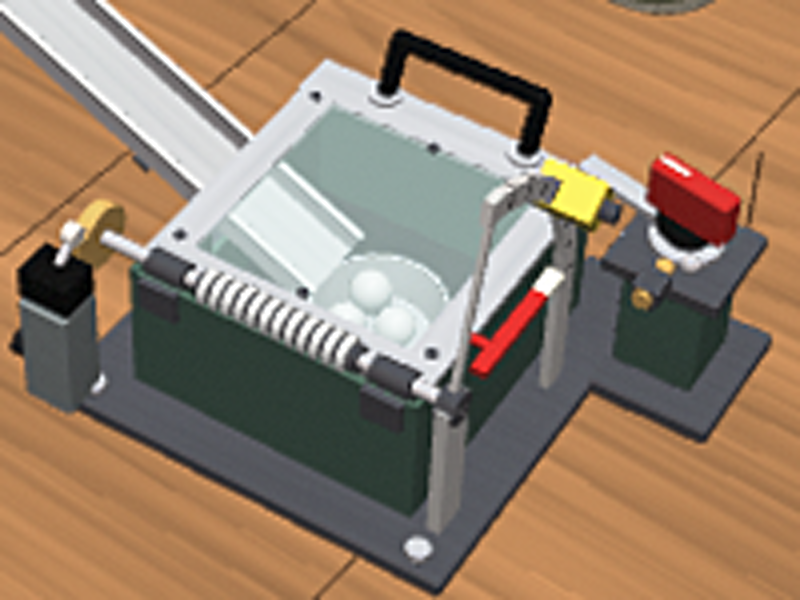

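```bash
cat > h.py <<'E'
import numpy as np,cv2
from scipy.optimize import least_squares
def proj(c,X):
    p=c['R']@np.asarray(X)+c['t'];return np.array([c['fx']*p[0]/p[2]+c['cx'],c['fy']*p[1]/p[2]+c['cy']])
def Rz(a): return np.array([[np.cos(a),-np.sin(a),0],[np.sin(a),np.cos(a),0],[0,0,1]])
def tri(cs,uvs):
    return least_squares(lambda X:np.concatenate([proj(c,X)-u for c,u in zip(cs,uvs)]),[.5,0,.1])
def blob(img,m,box):
    x0,y0,x1,y1=box;k=np.zeros(m.shape,bool);k[y0:y1,x0:x1]=m[y0:y1,x0:x1];v,u=np.nonzero(k);return np.array([u.mean(),v.mean()]),np.c_[u,v]
E
python3 - <<'E'
from h import *;import pickle
d=pickle.load(open('d0.pkl','rb'));T,S=d['top'],d['scene']
tp=lambda u,v:np.array([(u+.5)/5-.5+240,(v+.5)/5-.5+180]);sp=lambda u,v:np.array([(u+.5)/4-.5+240,(v+.5)/4-.5+220])
def masks(im):
    h=cv2.cvtColor(im,cv2.COLOR_RGB2HSV);H,s,v=[h[...,i].astype(int) for i in range(3)]
    return ((H<8)|(H>172))&(s>170)&(v>90),(H>22)&(H<36)&(s>150)&(v>90)
rT,yT=masks(T['pixels']);rS,yS=masks(S['pixels'])
kT,pk=blob(0,rT,(245,250,280,275));kS,_=blob(0,rS,(395,250,435,290))
iT,_=blob(0,yT,(250,215,285,245));iS,_=blob(0,yS,(370,255,400,285))
print(kT,kS,iT,iS)
L=[(T,tp(558,413),(-.100,-.09,.104)),(S,sp(325,60),(-.100,-.09,.104)),(T,tp(388,426),(-.106,0,.136)),(S,sp(471,68),(-.106,0,.136)),
(T,kT,(-.085,.15,.14)),(S,kS,(-.085,.15,.13)),(S,sp(550,280),(-.025,.104,.104))]
f=lambda p:np.concatenate([proj(c,Rz(p[2])@X+[p[0],p[1],0])-u for c,u,X in L])
r=least_squares(f,[.55,.03,0],loss='soft_l1');p=r.x;print(p,f(p).reshape(-1,2).round(1))
X=tri([T,S],[iT,iS]);l=Rz(p[2]).T@(X.x-[p[0],p[1],0]);print('idx',l,X.fun,np.arctan2(l[2]-.102,.09-l[0]),np.hypot(l[2]-.102,.09-l[0]))
for n,q in(('knob',(-.085,.15,.13)),('handle',(-.106,0,.136))):print(n,Rz(p[2])@q+[p[0],p[1],0])
for a in np.arange(.3,.95,.05):
    c=Rz(p[2])@[.09-.117*np.cos(a),.111,.102+.117*np.sin(a)]+[p[0],p[1],0];print(round(a,2),(proj(T,c)-iT).round(1),(proj(S,c)-iS).round(1))
vx,vy,_,_=cv2.fitLine(pk.astype(np.float32),cv2.DIST_L2,0,.01,.01).ravel();print('knob img slope',np.arctan2(vy,vx))
E
```

```text
[257.31884058 260.84057971] [413.14189189 269.86148649] [271.234375 230.53125 ] [383.7        267.89333333]
[0.57592568 0.06562021 0.08191806] [[-0.8  0. ]
 [ 0.5  0.2]
 [-0.3  0. ]
 [-0.6  0.4]
 [ 2.4 -0.4]
 [-0.8  0.2]
 [ 1.8 -2.9]]
idx [-0.01400658  0.11367985  0.17354716] [-0.42278634  0.21742596 -0.36805877 -0.04174572] 0.6025656754022453 0.12623931779561343
knob [0.47893675 0.20816195 0.13      ]
handle [0.47028114 0.05694661 0.136     ]
0.3 [2.2 5.8] [-1.3 10.1]
0.35 [2.  4.7] [-1.5  8.8]
0.4 [1.7 3.5] [-1.7  7.5]
0.45 [1.5 2.2] [-2.1  6.3]
0.5 [1.2 0.8] [-2.5  5.3]
0.55 [ 0.9 -0.6] [-2.9  4.3]
0.6 [ 0.7 -2.2] [-3.5  3.5]
0.65 [ 0.4 -3.9] [-4.1  2.8]
0.7 [ 0.2 -5.6] [-4.8  2.2]
0.75 [-0.1 -7.4] [-5.5  1.7]
0.8 [-0.3 -9.3] [-6.3  1.4]
0.85 [ -0.6 -11.2] [-7.2  1.2]
0.9 [ -0.8 -13.2] [-8.2  1.1]
knob img slope 0.2824794
```

The top crop shows the red knob bar at (52–152, 400–412) with its tongue over the cover, the handle bar at (297–480, ~426), and the index at (160,250). The scene crop shows the pointer's white end at (550,280) and the index at (575,195). The knob's mask missed its highlight, which explains its residual, so I'm moving over the knob now.

```bash
python3 -m creep '[{"tx":-0.0345,"ty":-0.0325,"claw":0.045},{"tx":-0.0345,"ty":-0.0325,"claw":0.045},{"tx":-0.0345,"ty":-0.0325,"claw":0.045},{"tx":-0.0345,"ty":-0.0325,"claw":0.045},{"tx":-0.0345,"ty":-0.0325,"claw":0.045},{"tx":-0.0345,"ty":-0.0325,"claw":0.045},{"tx":-0.0345,"ty":-0.0325,"claw":0.045},{"tx":-0.0345,"ty":-0.0325,"claw":0.045}]' 40
python3 -m creep '[{"tx":-0.0345,"ty":-0.0325},{"tx":-0.0345,"ty":-0.0325},{"tx":-0.0345,"ty":-0.0325},{"tx":-0.0345,"ty":-0.0325},{"tx":-0.0345,"ty":-0.0325},{"tx":-0.0345,"ty":-0.0325},{"tx":-0.0345,"ty":-0.0325},{"tx":-0.0345,"ty":-0.0325}]'
python3 -m creep '[{"az":-8.5},{"az":-8.5},{"az":-8.5},{"az":-8.5},{"az":-8.5},{"az":-8.5},{"az":-4},{}]'
python3 - <<'E'
from plant import *;import cv2,pickle,numpy as np
s=read_state();print(s['time_s'],s['eef_pos'],np.degrees(np.arctan2(s['eef_rot'][1,0],s['eef_rot'][0,0])),s['q'],s['wrist_force'])
w=snapshot('wrist');pickle.dump(w,open('w1.pkl','wb'));cv2.imwrite('pics/w1.png',w['pixels'][:,:,::-1])
E
```

```text
0.1 [ 0.21401629 -0.50640557  0.26021663] -67.09163822566713 [-1.38633098e+00  3.81118579e-01  1.29815018e+00 -7.72338129e-08
  1.46362807e+00 -2.15360808e-01] [-0.80062271  0.28479218 -1.43803806]invalid input
invalid input
invalid input
```

View pics/w1.png

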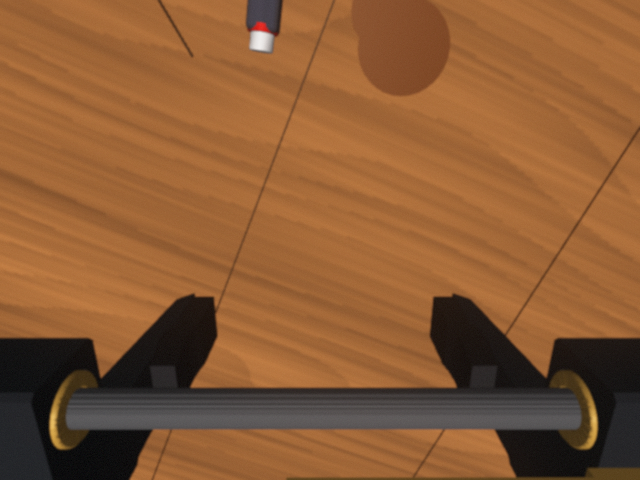

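The wrist picture shows bench only: the moves were refused, probably because each row needs all its keys.

```bash
python3 -m creep '[{"tx":-0.0345,"ty":-0.0325,"tz":0,"ax":0,"ay":0,"az":0,"claw":0.045},{"tx":-0.0345,"ty":-0.0325,"tz":0,"ax":0,"ay":0,"az":0,"claw":0.045},{"tx":-0.0345,"ty":-0.0325,"tz":0,"ax":0,"ay":0,"az":0,"claw":0.045},{"tx":-0.0345,"ty":-0.0325,"tz":0,"ax":0,"ay":0,"az":0,"claw":0.045},{"tx":-0.0345,"ty":-0.0325,"tz":0,"ax":0,"ay":0,"az":0,"claw":0.045},{"tx":-0.0345,"ty":-0.0325,"tz":0,"ax":0,"ay":0,"az":0,"claw":0.045},{"tx":-0.0345,"ty":-0.0325,"tz":0,"ax":0,"ay":0,"az":0,"claw":0.045},{"tx":-0.0345,"ty":-0.0325,"tz":0,"ax":0,"ay":0,"az":0,"claw":0.045}]' 40
```

```text
time_s: 0.95
eef_pos: [0.3462, -0.1493, 0.2608]
eef_rot: [[0.389, -0.921, 0.0], [-0.921, -0.389, -0.0], [0.0, -0.0, -1.0]]
wrist_force: [1.0, -0.4, -0.3]
grip_width: 0.0451
```

```bash
python3 -m creep '[{"tx":-0.0345,"ty":-0.0325,"tz":0,"ax":0,"ay":0,"az":0,"claw":0.045},{"tx":-0.0345,"ty":-0.0325,"tz":0,"ax":0,"ay":0,"az":0,"claw":0.045},{"tx":-0.0345,"ty":-0.0325,"tz":0,"ax":0,"ay":0,"az":0,"claw":0.045},{"tx":-0.0345,"ty":-0.0325,"tz":0,"ax":0,"ay":0,"az":0,"claw":0.045},{"tx":-0.0345,"ty":-0.0325,"tz":0,"ax":0,"ay":0,"az":0,"claw":0.045},{"tx":-0.0345,"ty":-0.0325,"tz":0,"ax":0,"ay":0,"az":0,"claw":0.045},{"tx":-0.0345,"ty":-0.0325,"tz":0,"ax":0,"ay":0,"az":0,"claw":0.045},{"tx":-0.0345,"ty":-0.0325,"tz":0,"ax":0,"ay":0,"az":0,"claw":0.045}]' 40
python3 -m creep '[{"tx":0,"ty":0,"tz":0,"ax":0,"ay":0,"az":-8.5,"claw":0.045},{"tx":0,"ty":0,"tz":0,"ax":0,"ay":0,"az":-8.5,"claw":0.045},{"tx":0,"ty":0,"tz":0,"ax":0,"ay":0,"az":-8.5,"claw":0.045},{"tx":0,"ty":0,"tz":0,"ax":0,"ay":0,"az":-8.5,"claw":0.045},{"tx":0,"ty":0,"tz":0,"ax":0,"ay":0,"az":-8.5,"claw":0.045},{"tx":0,"ty":0,"tz":0,"ax":0,"ay":0,"az":-8.5,"claw":0.045},{"tx":0,"ty":0,"tz":0,"ax":0,"ay":0,"az":-7,"claw":0.045},{"tx":0,"ty":0,"tz":0,"ax":0,"ay":0,"az":0,"claw":0.045}]'
python3 - <<'E'
from plant import *;import cv2,pickle,numpy as np
s=read_state();print(s['time_s'],s['eef_pos'],np.degrees(np.arctan2(s['eef_rot'][1,0],s['eef_rot'][0,0])),s['q'],s['wrist_force'])
w=snapshot('wrist');w['s']=s;pickle.dump(w,open('w1.pkl','wb'));cv2.imwrite('pics/w2.png',w['pixels'][:,:,::-1])
E
```

```text
time_s: 1.75
eef_pos: [0.4784, 0.2064, 0.2606]
eef_rot: [[0.39, -0.921, -0.0], [-0.921, -0.39, -0.0], [0.0, 0.0, -1.0]]
wrist_force: [0.8, -1.6, 1.2]
grip_width: 0.0449
time_s: 2.55
eef_pos: [0.4781, 0.2042, 0.2605]
eef_rot: [[0.988, -0.157, -0.001], [-0.157, -0.988, -0.0], [-0.001, 0.0, -1.0]]
wrist_force: [0.4, -0.1, -0.5]
grip_width: 0.0449
2.55 [0.47812683 0.20423286 0.26053788] -9.038773375237174 [1.75717462e-01 3.28201461e-01 1.37952105e+00 1.94764269e-05
 1.43439355e+00 3.33471126e-01] [ 0.42765722 -0.07421249 -0.52193756]
```

View pics/w2.png

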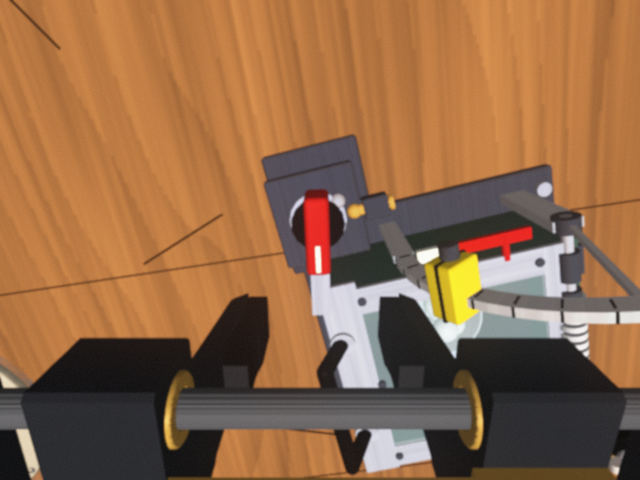

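The knob bar runs (305–327, 192–273), parallel to the fingers' plane. The index is at (455,288), and the quadrant ends near (405,270). I'll cast rays to place them.

```bash
cat >> h.py <<'E'
def ray(c,uv,z):
    d=c['R'].T@np.array([(uv[0]-c['cx'])/c['fx'],(uv[1]-c['cy'])/c['fy'],1]);o=-c['R'].T@c['t'];return o+d*(z-o[2])/d[2]
E
python3 - <<'E'
from h import *;import pickle
w=pickle.load(open('w1.pkl','rb'));h=cv2.cvtColor(w['pixels'],cv2.COLOR_RGB2HSV);H,s,v=[h[...,i].astype(int) for i in range(3)]
m=((H<8)|(H>172))&(s>120)&(v>60);k,p=blob(0,m,(290,180,345,290));print(k,p.min(0),p.max(0))
for r in range(190,278,8):
    q=p[p[:,1]==r,0]
    if len(q):print(r,q.min(),q.max(),v[r,q.min():q.max()+1:5])
for uv in((305,200),(327,200),(306,273),(328,273),(316,192)):print(uv,ray(w,uv,.144))
P=[.576,.0656,.082]
for n,q in(('knob',(-.085,.15,.144)),('kn0',(-.085,.15,.13)),('chute',(0,0,0.1)),('handle',(-.106,0,.136))):print(n,proj(w,Rz(P[2])@q+[P[0],P[1],0]))
for a in(.5,.55,.6,.65):print(a,proj(w,Rz(P[2])@[.09-.119*np.cos(a),.111,.102+.119*np.sin(a)]+[P[0],P[1],0]))
y=(H>22)&(H<36)&(s>150)&(v>90);print(blob(0,y,(400,230,500,340))[0])
E
```

```text
[316.8278607  229.52338308] [302 190] [331 274]
190 308 325 [89 95 97 98]
198 305 327 [126 163 165 174 162]
206 302 329 [ 67 233 237 236 236 192]
214 303 329 [100 235 236 236 235 164]
222 303 330 [ 75 232 235 235 234 180]
230 304 330 [106 234 234 234 233 136]
238 304 330 [ 84 232 234 233 233 151]
246 305 330 [119 233 237 235 231 114]
254 306 330 [158 233 250 237 229]
262 306 331 [136 232 249 238 230  81]
270 307 331 [161 232 250 234 225]
(305, 200) [0.4706933  0.23245002 0.144     ]
(327, 200) [0.48397285 0.23034648 0.144     ]
(306, 273) [0.46306114 0.18459302 0.144     ]
(328, 273) [0.47717124 0.18235968 0.144     ]
(316, 192) [0.47813849 0.23629882 0.144     ]
knob [324.61088992 235.3253064 ]
kn0 [324.55058094 228.73974872]
chute [466.35038634 362.4061568 ]
handle [344.10474992 418.87707168]
0.5 [452.14273731 275.99646064]
0.55 [459.72373722 278.41976555]
0.6 [467.97607806 280.74310188]
0.65 [476.90747014 282.94995622]
[453.71691039 286.37232846]
```

```bash
python3 -m creep '[{"tx":-0.0033,"ty":-0.0015,"tz":0.01,"ax":0,"ay":0,"az":-1.5,"claw":0.045},{"tx":0,"ty":0,"tz":0.025,"ax":0,"ay":0,"az":0,"claw":0.045},{"tx":0,"ty":0,"tz":0.025,"ax":0,"ay":0,"az":0,"claw":0.045},{"tx":0,"ty":0,"tz":0.020,"ax":0,"ay":0,"az":0,"claw":0.045},{"tx":0,"ty":0,"tz":0.015,"ax":0,"ay":0,"az":0,"claw":0.045},{"tx":0,"ty":0,"tz":0.010,"ax":0,"ay":0,"az":0,"claw":0.045},{"tx":0,"ty":0,"tz":0,"ax":0,"ay":0,"az":0,"claw":0.045},{"tx":0,"ty":0,"tz":0,"ax":0,"ay":0,"az":0,"claw":0.0}]' 30
python3 -m creep '[{"tx":0,"ty":0,"tz":0,"ax":0,"ay":0,"az":0,"claw":0},{"tx":0,"ty":0,"tz":0,"ax":0,"ay":0,"az":0,"claw":0},{"tx":0,"ty":0,"tz":0,"ax":0,"ay":0,"az":0,"claw":0},{"tx":0,"ty":0,"tz":0,"ax":0,"ay":0,"az":0,"claw":0},{"tx":0,"ty":0,"tz":0,"ax":0,"ay":0,"az":0,"claw":0},{"tx":0,"ty":0,"tz":0,"ax":0,"ay":0,"az":0,"claw":0},{"tx":0,"ty":0,"tz":0,"ax":0,"ay":0,"az":0,"claw":0},{"tx":0,"ty":0,"tz":0,"ax":0,"ay":0,"az":0,"claw":0}]'
python3 - <<'E'
from plant import *
s=read_state();print(s['torque'],s['eef_pos'])
E
```

```text
time_s: 3.4
eef_pos: [0.4753, 0.2064, 0.156]
eef_rot: [[0.991, -0.132, 0.0], [-0.132, -0.991, 0.0], [0.0, -0.0, -1.0]]
wrist_force: [0.5, -0.4, 0.3]
grip_width: 0.0392
time_s: 4.2
eef_pos: [0.4746, 0.2065, 0.1562]
eef_rot: [[0.991, -0.132, -0.001], [-0.132, -0.991, 0.0], [-0.001, -0.0, -1.0]]
wrist_force: [-4.7, 0.9, 6.8]
grip_width: 0.016
[ 0.12151644  0.80602048 -0.02234255] [0.47458936 0.20645942 0.15622247]
```

```bash
python3 -m creep '[{"tx":-0.0007,"ty":0,"tz":0,"ax":0,"ay":0,"az":4,"claw":0},{"tx":0,"ty":0,"tz":0,"ax":0,"ay":0,"az":5,"claw":0},{"tx":0,"ty":0,"tz":0,"ax":0,"ay":0,"az":5,"claw":0},{"tx":0,"ty":0,"tz":0,"ax":0,"ay":0,"az":5,"claw":0},{"tx":0,"ty":0,"tz":0,"ax":0,"ay":0,"az":5,"claw":0},{"tx":0,"ty":0,"tz":0,"ax":0,"ay":0,"az":0,"claw":0},{"tx":0,"ty":0,"tz":0,"ax":0,"ay":0,"az":0,"claw":0},{"tx":0,"ty":0,"tz":0,"ax":0,"ay":0,"az":0,"claw":0}]' 40
python3 - <<'E'
from plant import *
s=read_state();print(s['torque'],s['eef_pos'])
E
```

```text
time_s: 5.0
eef_pos: [0.4743, 0.2065, 0.1562]
eef_rot: [[0.853, -0.522, 0.0], [-0.522, -0.853, 0.0], [-0.0, -0.0, -1.0]]
wrist_force: [-3.2, 1.0, 5.9]
grip_width: 0.0156
[0.13293997 0.49567922 0.03125003] [0.47431117 0.20650242 0.15620317]
```

```bash
python3 -m creep '[{"tx":0,"ty":0,"tz":0,"ax":0,"ay":0,"az":6,"claw":0},{"tx":0,"ty":0,"tz":0,"ax":0,"ay":0,"az":6,"claw":0},{"tx":0,"ty":0,"tz":0,"ax":0,"ay":0,"az":6,"claw":0},{"tx":0,"ty":0,"tz":0,"ax":0,"ay":0,"az":6,"claw":0},{"tx":0,"ty":0,"tz":0,"ax":0,"ay":0,"az":6,"claw":0},{"tx":0,"ty":0,"tz":0,"ax":0,"ay":0,"az":3,"claw":0},{"tx":0,"ty":0,"tz":0,"ax":0,"ay":0,"az":2,"claw":0},{"tx":0,"ty":0,"tz":0,"ax":0,"ay":0,"az":0,"claw":0}]'
python3 - <<'E'
from plant import *
s=read_state();print(s['torque'],s['eef_pos'])
E
```

```text
time_s: 5.8
eef_pos: [0.4742, 0.2067, 0.1562]
eef_rot: [[0.398, -0.917, -0.0], [-0.917, -0.398, 0.001], [-0.001, -0.0, -1.0]]
wrist_force: [-4.9, 1.1, 6.2]
grip_width: 0.0156
[ 0.34638601  0.68803841 -0.03666248] [0.47416658 0.20666864 0.15620256]
```

```bash
python3 -m creep '[{"tx":0,"ty":0,"tz":0,"ax":0,"ay":0,"az":1,"claw":0},{"tx":0,"ty":0,"tz":0,"ax":0,"ay":0,"az":1,"claw":0},{"tx":0,"ty":0,"tz":0,"ax":0,"ay":0,"az":1,"claw":0},{"tx":0,"ty":0,"tz":0,"ax":0,"ay":0,"az":1,"claw":0},{"tx":0,"ty":0,"tz":0,"ax":0,"ay":0,"az":0,"claw":0},{"tx":0,"ty":0,"tz":0,"ax":0,"ay":0,"az":0,"claw":0},{"tx":0,"ty":0,"tz":0,"ax":0,"ay":0,"az":0,"claw":0},{"tx":0,"ty":0,"tz":0,"ax":0,"ay":0,"az":0,"claw":0}]'
python3 - <<'E'
from plant import *
s=read_state();print(s['torque'],s['eef_pos'])
E
```

```text
time_s: 6.6
eef_pos: [0.4742, 0.2067, 0.1562]
eef_rot: [[0.336, -0.942, 0.0], [-0.942, -0.336, 0.0], [-0.0, -0.0, -1.0]]
wrist_force: [-5.0, 1.0, 6.0]
grip_width: 0.0157
[0.29219907 0.61855894 0.94122008] [0.47418274 0.20669975 0.1561898 ]
```

The stop is reached: torque is 0.94 Nm at a jaw turn of about 64° from the start. Next: release, rise and go over the handle.

```bash
python3 -m creep '[{"tx":0,"ty":0,"tz":0,"ax":0,"ay":0,"az":-2,"claw":0},{"tx":0,"ty":0,"tz":0,"ax":0,"ay":0,"az":0,"claw":0.05},{"tx":0,"ty":0,"tz":0,"ax":0,"ay":0,"az":0,"claw":0.05},{"tx":0,"ty":0,"tz":0,"ax":0,"ay":0,"az":0,"claw":0.05},{"tx":0,"ty":0,"tz":-0.015,"ax":0,"ay":0,"az":0,"claw":0.05},{"tx":0,"ty":0,"tz":-0.03,"ax":0,"ay":0,"az":0,"claw":0.05},{"tx":0,"ty":0,"tz":-0.03,"ax":0,"ay":0,"az":0,"claw":0.05},{"tx":0,"ty":0,"tz":-0.03,"ax":0,"ay":0,"az":0,"claw":0.05}]'
python3 -m creep '[{"tx":0,"ty":0,"tz":0,"ax":0,"ay":0,"az":-8.5,"claw":0.055},{"tx":0,"ty":0,"tz":0,"ax":0,"ay":0,"az":-8.5,"claw":0.055},{"tx":0,"ty":0,"tz":0,"ax":0,"ay":0,"az":-8.5,"claw":0.055},{"tx":0,"ty":0,"tz":0,"ax":0,"ay":0,"az":-8.5,"claw":0.055},{"tx":0,"ty":0,"tz":0,"ax":0,"ay":0,"az":-8.5,"claw":0.055},{"tx":0,"ty":0,"tz":0,"ax":0,"ay":0,"az":-8.5,"claw":0.055},{"tx":0,"ty":0,"tz":0,"ax":0,"ay":0,"az":-8.5,"claw":0.055},{"tx":0,"ty":0,"tz":0,"ax":0,"ay":0,"az":-8.5,"claw":0.055}]'
python3 -m creep '[{"tx":0,"ty":0,"tz":0,"ax":0,"ay":0,"az":-5,"claw":0.055},{"tx":-0.005,"ty":0.0375,"tz":0,"ax":0,"ay":0,"az":0,"claw":0.055},{"tx":-0.005,"ty":0.0375,"tz":0,"ax":0,"ay":0,"az":0,"claw":0.055},{"tx":-0.005,"ty":0.0375,"tz":0,"ax":0,"ay":0,"az":0,"claw":0.055},{"tx":-0.005,"ty":0.0375,"tz":0,"ax":0,"ay":0,"az":0,"claw":0.055},{"tx":0,"ty":0,"tz":0,"ax":0,"ay":0,"az":0,"claw":0.055},{"tx":0,"ty":0,"tz":0,"ax":0,"ay":0,"az":0,"claw":0.055},{"tx":0,"ty":0,"tz":0,"ax":0,"ay":0,"az":0,"claw":0.055}]'
python3 - <<'E'
from plant import *;import cv2,pickle,numpy as np
w=snapshot('wrist');w['s']=read_state();pickle.dump(w,open('w3.pkl','wb'));cv2.imwrite('pics/w3.png',w['pixels'][:,:,::-1])
E
```

```text
time_s: 7.4
eef_pos: [0.4745, 0.2062, 0.2618]
eef_rot: [[0.365, -0.931, -0.0], [-0.931, -0.365, -0.0], [0.0, 0.0, -1.0]]
wrist_force: [0.7, -0.6, 0.9]
grip_width: 0.0497
time_s: 8.2
eef_pos: [0.4746, 0.2062, 0.2606]
eef_rot: [[1.0, -0.004, 0.0], [-0.004, -1.0, -0.0], [0.0, 0.0, -1.0]]
wrist_force: [1.0, -0.4, 0.0]
grip_width: 0.0549
time_s: 9.0
eef_pos: [0.4661, 0.056, 0.2607]
eef_rot: [[0.997, 0.077, 0.0], [0.077, -0.997, 0.0], [0.0, -0.0, -1.0]]
wrist_force: [0.3, 0.0, 0.1]
grip_width: 0.055
```

View pics/w3.png

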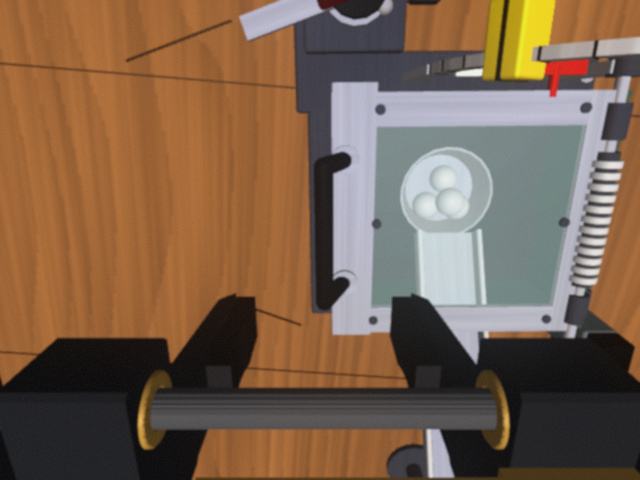

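The lock is open: its tongue now points forward, at (285,15), clear of the cover. The handle bar is at column ~323, rows 155–309.

```bash
python3 - <<'E'
from h import *;import pickle
w=pickle.load(open('w3.pkl','rb'));g=w['pixels'].max(2)
for r in(190,210,230,250,270):print(r,np.nonzero(g[r,305:345]<45)[0][[0,-1]]+305)
for uv in((323.5,160),(323.5,232),(323.5,305),(331,335),(333,84)):print(uv,ray(w,uv,.136 if uv[0]<325 else .104))
P=w['s']['eef_pos'];print(P,proj(w,[P[0],P[1],.136]))
E
```

```text
190 [315 331]
210 [315 331]
230 [315 331]
250 [316 331]
270 [316 331]
(323.5, 160) [0.46191024 0.10580203 0.136     ]
(323.5, 232) [0.4655297  0.05969434 0.136     ]
(323.5, 305) [0.46966732 0.00698587 0.136     ]
(331, 335) [ 0.47909475 -0.03618428  0.104     ]
(333, 84) [0.46459662 0.1510039  0.104     ]
[0.46608862 0.05616214 0.26070856] [323.93102093 237.21576036]
```

```bash
python3 -m creep '[{"tx":-0.0005,"ty":-0.003,"tz":0.02,"ax":0,"ay":0,"az":0,"claw":0.055},{"tx":0,"ty":0,"tz":0.03,"ax":0,"ay":0,"az":0,"claw":0.055},{"tx":0,"ty":0,"tz":0.03,"ax":0,"ay":0,"az":0,"claw":0.055},{"tx":0,"ty":0,"tz":0.02,"ax":0,"ay":0,"az":0,"claw":0.055},{"tx":0,"ty":0,"tz":0.012,"ax":0,"ay":0,"az":0,"claw":0.055},{"tx":0,"ty":0,"tz":0.0097,"ax":0,"ay":0,"az":0,"claw":0.055},{"tx":0,"ty":0,"tz":0,"ax":0,"ay":0,"az":0,"claw":0.055},{"tx":0,"ty":0,"tz":0,"ax":0,"ay":0,"az":0,"claw":0}]' 30
python3 -m creep '[{"tx":0,"ty":0,"tz":0,"ax":0,"ay":0,"az":0,"claw":0},{"tx":0,"ty":0,"tz":0,"ax":0,"ay":0,"az":0,"claw":0},{"tx":0,"ty":0,"tz":0,"ax":0,"ay":0,"az":0,"claw":0},{"tx":0,"ty":0,"tz":0,"ax":0,"ay":0,"az":0,"claw":0},{"tx":0,"ty":0,"tz":0,"ax":0,"ay":0,"az":0,"claw":0},{"tx":0,"ty":0,"tz":0,"ax":0,"ay":0,"az":0,"claw":0},{"tx":0,"ty":0,"tz":0,"ax":0,"ay":0,"az":0,"claw":0},{"tx":0,"ty":0,"tz":0,"ax":0,"ay":0,"az":0,"claw":0}]'
python3 - <<'E'
import numpy as np
f=lambda a:np.array([.199*(np.cos(.1718)-np.cos(.1718+a)),.199*(np.sin(.1718+a)-np.sin(.1718))])
p=0
for a in np.arange(.05,.66,.05):print(round(a,2),f(a).round(4),(f(a)-p).round(4));p=f(a)
E
```

```text
time_s: 9.85
eef_pos: [0.4656, 0.0586, 0.1394]
eef_rot: [[0.997, 0.078, 0.001], [0.078, -0.997, -0.0], [0.001, 0.0, -1.0]]
wrist_force: [0.9, -0.6, 0.7]
grip_width: 0.0488
time_s: 10.65
eef_pos: [0.4662, 0.0582, 0.1393]
eef_rot: [[0.997, 0.077, 0.002], [0.077, -0.997, 0.0], [0.002, 0.0, -1.0]]
wrist_force: [5.3, 1.7, -0.7]
grip_width: 0.0106
0.05 [0.0019 0.0098] [0.0019 0.0098]
0.1 [0.0044 0.0194] [0.0024 0.0096]
0.15 [0.0073 0.0289] [0.0029 0.0095]
0.2 [0.0107 0.0383] [0.0034 0.0094]
0.25 [0.0145 0.0475] [0.0038 0.0092]
0.3 [0.0188 0.0564] [0.0043 0.009 ]
0.35 [0.0236 0.0652] [0.0047 0.0087]
0.4 [0.0287 0.0737] [0.0052 0.0085]
0.45 [0.0343 0.0819] [0.0056 0.0082]
0.5 [0.0403 0.0898] [0.006  0.0079]
0.55 [0.0467 0.0975] [0.0064 0.0076]
0.6 [0.0535 0.1048] [0.0068 0.0073]
0.65 [0.0606 0.1117] [0.0071 0.007 ]
```

```bash
python3 -m creep '[{"tx":0.0019,"ty":0,"tz":-0.0098,"ax":0,"ay":0,"az":0,"claw":0},{"tx":0.0024,"ty":0,"tz":-0.0096,"ax":0,"ay":0,"az":0,"claw":0},{"tx":0.0029,"ty":0,"tz":-0.0095,"ax":0,"ay":0,"az":0,"claw":0},{"tx":0.0034,"ty":0,"tz":-0.0094,"ax":0,"ay":0,"az":0,"claw":0},{"tx":0.0038,"ty":0,"tz":-0.0092,"ax":0,"ay":0,"az":0,"claw":0},{"tx":0.0043,"ty":0,"tz":-0.009,"ax":0,"ay":0,"az":0,"claw":0},{"tx":0.0047,"ty":0,"tz":-0.0087,"ax":0,"ay":0,"az":0,"claw":0},{"tx":0.0052,"ty":0,"tz":-0.0085,"ax":0,"ay":0,"az":0,"claw":0}]' 40
python3 - <<'E'
from plant import *;import cv2,pickle,numpy as np
d={n:snapshot(n) for n in('scene','wrist')};d['s']=read_state();pickle.dump(d,open('d4.pkl','wb'));
a=cv2.resize(d['scene']['pixels'][235:330,335:435,::-1],None,fx=4,fy=4,interpolation=cv2.INTER_CUBIC);b=cv2.resize(d['wrist']['pixels'][:,:,::-1],(400,300))
c=np.zeros((380,800,3),np.uint8);c[:380,:400]=a;c[:300,400:]=b;cv2.imwrite('pics/l1.png',c)
E
```

```text
time_s: 11.45
eef_pos: [0.495, 0.0607, 0.2117]
eef_rot: [[0.997, 0.077, 0.001], [0.077, -0.997, 0.001], [0.001, -0.001, -1.0]]
wrist_force: [15.3, 3.4, -18.9]
grip_width: 0.0102
```

View pics/l1.png

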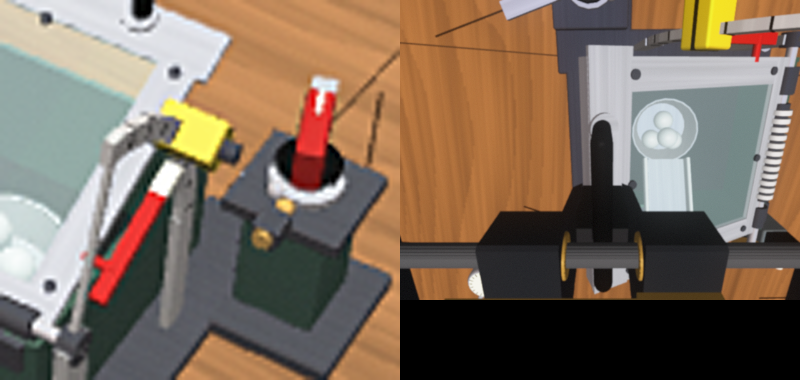

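The left panel shows the pointer's white tip at (172,178), just below the index at (195,130), with the knob turned open. The right panel shows the grip on the bar. I'll ease the radial push of about 23 N, then enlarge the index for its angle.

```bash
python3 -m creep '[{"tx":0.0008,"ty":0,"tz":0.0005,"ax":0,"ay":0,"az":0,"claw":0},{"tx":0.0007,"ty":0,"tz":0.0003,"ax":0,"ay":0,"az":0,"claw":0},{"tx":0,"ty":0,"tz":0,"ax":0,"ay":0,"az":0,"claw":0},{"tx":0,"ty":0,"tz":0,"ax":0,"ay":0,"az":0,"claw":0},{"tx":0,"ty":0,"tz":0,"ax":0,"ay":0,"az":0,"claw":0},{"tx":0,"ty":0,"tz":0,"ax":0,"ay":0,"az":0,"claw":0},{"tx":0,"ty":0,"tz":0,"ax":0,"ay":0,"az":0,"claw":0},{"tx":0,"ty":0,"tz":0,"ax":0,"ay":0,"az":0,"claw":0}]'
python3 - <<'E'
import cv2,pickle,numpy as np
d=pickle.load(open('d4.pkl','rb'));d0=pickle.load(open('d0.pkl','rb'));w3=pickle.load(open('w3.pkl','rb'));w1=pickle.load(open('w1.pkl','rb'))
f=lambda im,x,y,w,h,k:cv2.resize(im[y:y+h,x:x+w,::-1],None,fx=k,fy=k,interpolation=cv2.INTER_CUBIC)
A=f(d['scene']['pixels'],365,250,40,30,10);B=f(w1['pixels'],400,230,100,75,4);C=f(w3['pixels'],470,0,100,75,4);D=f(d['wrist']['pixels'],430,0,100,75,4)
cv2.imwrite('pics/z1.png',np.vstack([np.hstack([A,B]),np.hstack([C,D])]))
E
```

```text
time_s: 12.35
eef_pos: [0.4954, 0.0607, 0.2119]
eef_rot: [[0.997, 0.077, 0.0], [0.077, -0.997, 0.0], [0.0, -0.0, -1.0]]
wrist_force: [4.4, 2.2, -11.4]
grip_width: 0.0097
```

View pics/z1.png

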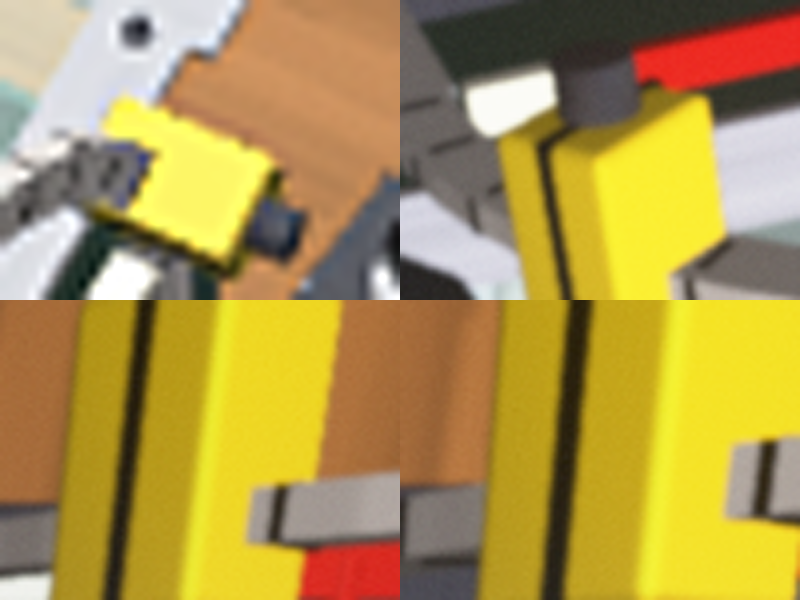

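```bash
cat > idx.py <<'E'
from h import *;import pickle
w1=pickle.load(open('w1.pkl','rb'));w3=pickle.load(open('w3.pkl','rb'));d=pickle.load(open('d4.pkl','rb'))['wrist']
O=np.array([.5708,.066,0]);Rs=Rz(.0775)
b=lambda u,v:((u-400+.5)/4-.5+400,(v+.5)/4-.5+230)
c=lambda u,v:((u+.5)/4-.5+470,(v-300+.5)/4-.5)
e=lambda u,v:((u-400+.5)/4-.5+430,(v-300+.5)/4-.5)
E={'line':[(w1,b(545,150),b(570,300)),(w3,c(147,300),c(112,600)),(d,e(580,300),e(552,600))],
'ridge':[(w1,b(597,150),b(617,300)),(w3,c(222,300),c(182,600)),(d,e(675,300),e(640,600))],
'low':[(w1,b(500,140),b(527,300)),(w3,c(83,300),c(52,600)),(d,e(500,300),e(481,600))]}
def dirv(c,uv):
    return c['R'].T@np.array([(uv[0]-c['cx'])/c['fx'],(uv[1]-c['cy'])/c['fy'],1])
for n,L in E.items():
    for r in(.127,.129,.131):
        o=[]
        for c_,p,q in L:
            N=np.cross(dirv(c_,p),dirv(c_,q));o0=-c_['R'].T@c_['t']
            R=r if n=='line' else np.hypot(r,.01)
            A=np.linspace(.2,1,1601);P=np.array([Rs@[.09-R*np.cos(a),.111,.102+R*np.sin(a)]+O for a in A]);o.append(A[np.argmin(abs((P-o0)@N))])
        print(n,r,np.array(o).round(3),'edge corr',round(np.arctan(.01/r),3))
print('idx', [proj(w3,Rs@[-.106,0,.136]+O)])
E
python3 idx.py
```

```text
line 0.127 [0.526 0.545 0.538] edge corr 0.079
line 0.129 [0.544 0.556 0.552] edge corr 0.077
line 0.131 [0.56  0.568 0.564] edge corr 0.076
ridge 0.127 [0.606 0.622 0.619] edge corr 0.079
ridge 0.129 [0.62  0.632 0.63 ] edge corr 0.077
ridge 0.131 [0.633 0.641 0.64 ] edge corr 0.076
low 0.127 [0.45  0.475 0.464] edge corr 0.079
low 0.129 [0.472 0.488 0.481] edge corr 0.077
low 0.131 [0.492 0.502 0.496] edge corr 0.076
idx [array([322.64005155, 234.73152429])]
```

```bash
python3 -m creep '[{"tx":0.0028,"ty":0,"tz":-0.0041,"ax":0,"ay":0,"az":0,"claw":0},{"tx":0.0028,"ty":0,"tz":-0.0041,"ax":0,"ay":0,"az":0,"claw":0},{"tx":0.003,"ty":0,"tz":-0.004,"ax":0,"ay":0,"az":0,"claw":0},{"tx":0.003,"ty":0,"tz":-0.0039,"ax":0,"ay":0,"az":0,"claw":0},{"tx":0.0032,"ty":0,"tz":-0.0038,"ax":0,"ay":0,"az":0,"claw":0},{"tx":0.0032,"ty":0,"tz":-0.0038,"ax":0,"ay":0,"az":0,"claw":0},{"tx":0,"ty":0,"tz":0,"ax":0,"ay":0,"az":0,"claw":0},{"tx":0,"ty":0,"tz":0,"ax":0,"ay":0,"az":0,"claw":0}]'
python3 - <<'E'
from plant import *;import cv2,pickle,numpy as np
d={n:snapshot(n) for n in('scene','wrist','top')};d['s']=read_state();pickle.dump(d,open('d5.pkl','wb'));p=d['s']['eef_pos']
dz=p[2]-.1393;dx=(p[0]-.4658)*np.cos(.0775)+(p[1]-.0584)*np.sin(.0775);print(dx,dz,'a from z',np.arcsin(dz/.199+np.sin(.1718))-.1718,'from x',np.arccos(np.cos(.1718)-dx/.199)-.1718,d['s']['wrist_force'])
f=lambda im,x,y,w,h,k:cv2.resize(im[y:y+h,x:x+w,::-1],None,fx=k,fy=k,interpolation=cv2.INTER_CUBIC)
cv2.imwrite('pics/z2.png',np.hstack([f(d['scene']['pixels'],340,235,65,80,6),cv2.resize(d['wrist']['pixels'][:240,320:600,::-1],None,fx=2,fy=2,interpolation=cv2.INTER_CUBIC)[:, :410]][:1]+[f(d['wrist']['pixels'],420,0,100,120,4)]))
E
```

```text
time_s: 13.15
eef_pos: [0.5136, 0.0622, 0.2351]
eef_rot: [[0.997, 0.077, -0.0], [0.077, -0.997, 0.001], [-0.0, -0.001, -1.0]]
wrist_force: [7.7, 3.0, -14.9]
grip_width: 0.0095
0.04790865666192414 0.09577850583420891 a from z 0.5387557776467897 from x 0.5591633560024987 [  7.34808198   4.50366572 -16.57718345]
```

View pics/z2.png

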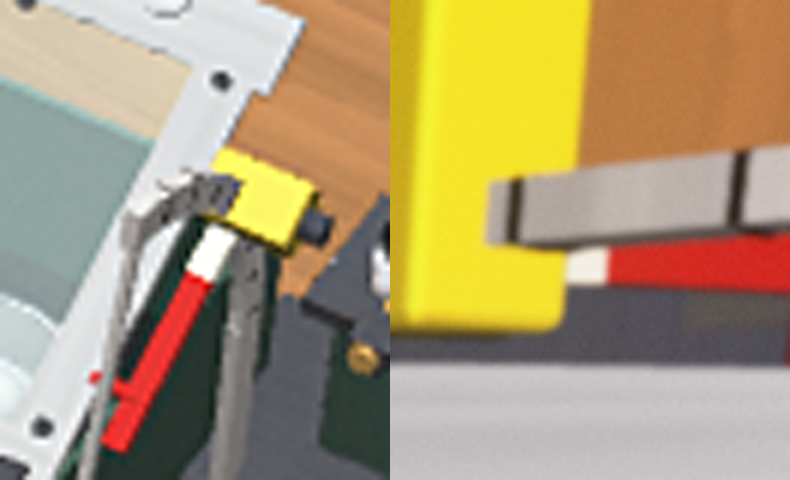

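The left panel shows the pointer's white end running into the clip at (222,235). In the right (wrist) panel the white end enters the clip at (570,265), with ticks at (515,210) and (740,185). I'll use the ticks to calibrate the index angle and the shut picture to calibrate the pointer angle.

```bash
cat >> idx.py <<'E'
print('---')
d4=pickle.load(open('d4.pkl','rb'));d5=pickle.load(open('d5.pkl','rb'));d0=pickle.load(open('d0.pkl','rb'))
g=lambda u,v:((u-390+.5)/4-.5+420,(v+.5)/4-.5)
def st(c_,uv,y):  # ray in station frame at plane y
    o=Rs.T@(-c_['R'].T@c_['t']-O);v=Rs.T@dirv(c_,uv);return o+v*(y-o[1])/v[1]
A=np.linspace(0,1.3,2601)
for n,c_,uv in(('C',w3,c(278,515)),('D',d,e(766,480)),('F1',d5['wrist'],g(515,210)),('F2',d5['wrist'],g(740,187))):
    D=[np.linalg.norm(proj(c_,Rs@[.09-.126*np.cos(a),.104,.102+.126*np.sin(a)]+O)-uv) for a in A];print('tick',n,A[np.argmin(D)],min(D),'deg',np.degrees(A[np.argmin(D)]))
def red(c_,box):  # pointer: red pixels' axis in station xz plane
    im=c_['pixels'];h=cv2.cvtColor(im,cv2.COLOR_RGB2HSV);H,s,v=[h[...,i].astype(int) for i in range(3)]
    m=((H<8)|(H>172))&(s>150)&(v>90);k,p=blob(0,m,box);q=np.array([st(c_,u,.104)[[0,2]] for u in p])
    vx,vz,x0,z0=cv2.fitLine(q.astype(np.float32),cv2.DIST_HUBER,0,1e-4,1e-4).ravel();m_=q.mean(0)
    return len(p),np.arctan(-vz/vx),m_,np.arctan2(m_[1]-.102,.09-m_[0])
for D_ in(d0,d4,d5):print('pointer',red(D_['scene'],(350,283 if D_ is d0 else 270,385,320)))
E
python3 idx.py | sed -n '/---/,$p'
```

```text
---
tick C 0.6945 2.772612448267346 deg 39.791918871835676
tick D 0.6945 3.6070089343378724 deg 39.791918871835676
tick F1 0.6940000000000001 2.5549436678751185 deg 39.763270982079135
tick F2 0.871 2.3283227613437245 deg 49.90462395589471
pointer (139, np.float32(-0.17524168), array([0.03664954, 0.10476635]), np.float64(0.05180596757405008))
pointer (165, np.float32(0.23539795), array([0.03992789, 0.12595207]), np.float64(0.4461793030168647))
pointer (173, np.float32(0.39655975), array([0.04366114, 0.13466438]), np.float64(0.6140086628009432))
```

```bash
cat >> idx.py <<'E'
print('===')
E['inner']=[(w1,b(710,95),b(725,240)),(w3,c(340,300),c(318,480))]
off={'line':(0,0),'ridge':(0,.01),'low':(0,-.01),'inner':(-.024,.01)}
def F(x):
    o=[]
    for n,L in E.items():
        R_=x[1]+off[n][0];t=off[n][1]
        P=Rs@[.09-R_*np.cos(x[0])+t*np.sin(x[0]),.111,.102+R_*np.sin(x[0])+t*np.cos(x[0])]+O
        for c_,p,q in L:
            N=np.cross(dirv(c_,p),dirv(c_,q));N/=np.linalg.norm(N);o.append((P+c_['R'].T@c_['t'])@N*1000)
    return np.array(o)
r=least_squares(F,[.55,.129],x_scale=[1,.1]);print(r.x,F(r.x).round(2))
for ro in(.127,.129,.131):
    q=least_squares(lambda x:F([x[0],ro]),[.55]);print(ro,q.x,q.cost)
E
python3 idx.py | sed -n '/===/,$p'
```

```text
===
[0.5690559  0.13170169] [-0.31  0.28 -0.07 -0.74 -0.18 -0.23  0.42  1.33  0.74 -1.07 -0.12]
0.127 [0.53829309] 3.9858680885643647
0.129 [0.55174269] 2.801113963942886
0.131 [0.5646496] 2.2691112242317364
```

```bash
python3 -m creep '[{"tx":0.0008,"ty":0,"tz":-0.0002,"ax":0,"ay":0,"az":0,"claw":0},{"tx":0.0008,"ty":0,"tz":-0.0002,"ax":0,"ay":0,"az":0,"claw":0},{"tx":0,"ty":0,"tz":0,"ax":0,"ay":0,"az":0,"claw":0},{"tx":0,"ty":0,"tz":0,"ax":0,"ay":0,"az":0,"claw":0},{"tx":0,"ty":0,"tz":0,"ax":0,"ay":0,"az":0,"claw":0},{"tx":0,"ty":0,"tz":0,"ax":0,"ay":0,"az":0,"claw":0},{"tx":0,"ty":0,"tz":0,"ax":0,"ay":0,"az":0,"claw":0},{"tx":0,"ty":0,"tz":0,"ax":0,"ay":0,"az":0,"claw":0}]'
cat > chk.py <<'E'
from plant import *;import cv2,pickle,numpy as np
d={n:snapshot(n) for n in('scene','wrist','top')};d['s']=read_state();pickle.dump(d,open('d6.pkl','wb'));p=d['s']['eef_pos']
dz=p[2]-.1393;dx=(p[0]-.4658)*np.cos(.0775)+(p[1]-.0584)*np.sin(.0775);print(dx,dz,'a from z',np.arcsin(dz/.199+np.sin(.1718))-.1718,'from x',np.arccos(np.cos(.1718)-dx/.199)-.1718,'mix',np.arctan2(.199*np.sin(.1718)+dz,.199*np.cos(.1718)-dx)-.1718,d['s']['wrist_force'])
f=lambda im,x,y,w,h,k:cv2.resize(im[y:y+h,x:x+w,::-1],None,fx=k,fy=k,interpolation=cv2.INTER_CUBIC)
cv2.imwrite('pics/z3.png',np.hstack([f(d['scene']['pixels'],340,235,65,80,6),f(d['wrist']['pixels'],420,0,100,120,4)]))
E
python3 chk.py; (cat idx.py; echo "d6=pickle.load(open('d6.pkl','rb'));print('pointer6',red(d6['scene'],(350,270,385,320)))")>i2.py; python3 i2.py|tail -1
```

```text
time_s: 14.1
eef_pos: [0.5146, 0.0622, 0.2361]
eef_rot: [[0.997, 0.077, -0.001], [0.077, -0.997, 0.0], [-0.001, -0.0, -1.0]]
wrist_force: [-1.0, 5.5, -8.4]
grip_width: 0.0096
0.048936060846479515 0.09680227912414618 a from z 0.5455628279391449 from x 0.5668639396524444 mix 0.5549806166522113 [-1.88984178  4.49079435 -8.74896016]
pointer6 (168, np.float32(0.50959677), array([0.04440961, 0.13504809]), np.float64(0.6272370531173893))
```

View pics/z3.png

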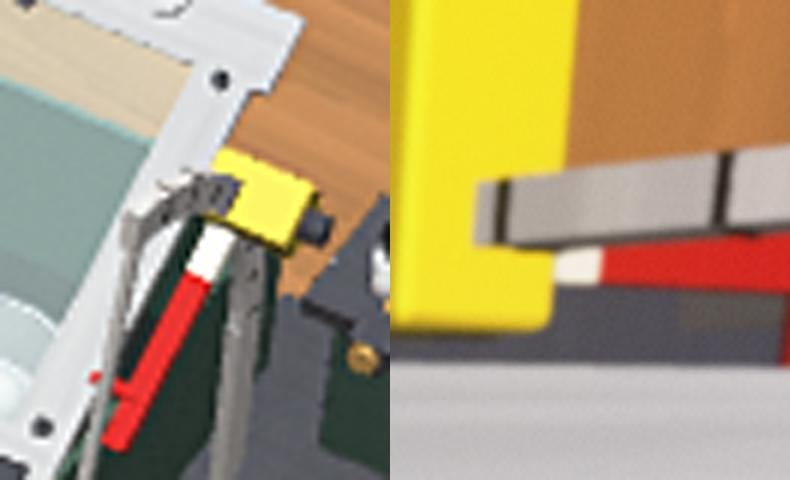

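The pointer's white end still runs into the clip at (222,232), with the index undisturbed. The load is now only the spring's, about 8 N. The pointer pixels are too coarse for a fine angle, so I'll use the cover's screws in the wrist view, shut against now.

```bash
cat > scr.py <<'E'
exec(open('idx.py').read().split("E={")[0])
import sys
D=pickle.load(open('d6.pkl','rb'));W=D['wrist']
def dark(c,uv,r):
    u,v=np.round(uv).astype(int)
    if not(r<u<640-r and r<v<480-r):return None
    g=c['pixels'].mean(2)[v-r:v+r+1,u-r:u+r+1];m=(g<np.median(g)*.62).astype(np.uint8)
    n,l,s,ce=cv2.connectedComponentsWithStats(m);o=[(np.hypot(*(ce[i]-r)),i) for i in range(1,n) if 15<s[i,4]<260 and max(s[i,2],s[i,3])<20 and s[i,0]>0 and s[i,1]>0 and s[i,0]+s[i,2]<2*r+1 and s[i,1]+s[i,3]<2*r+1]
    if not o:return None
    i=min(o)[1];return ce[i]+[u-r,v-r],s[i,4]
def dirv(c_,uv):return c_['R'].T@np.array([(uv[0]-c_['cx'])/c_['fx'],(uv[1]-c_['cy'])/c_['fy'],1])
for uv in((380,109),(377,224),(373,320),(586,107),(564,222)):
    k=dark(w3,uv,12)
    if k is None:print('none',uv);continue
    s=Rs.T@(ray(w3,k[0],.1045)-O);cx,cy,cz=s[0]-.09,s[1],.0025
    pr=lambda a:proj(W,Rs@[.09+cx*np.cos(a)+cz*np.sin(a),cy,.102-cx*np.sin(a)+cz*np.cos(a)]+O)
    q=dark(W,pr(.557),20)
    if q is None:print(uv,s,'pred',pr(.557),'not found');continue
    A=np.linspace(.4,.7,1201);e=[np.linalg.norm(pr(a)-q[0]) for a in A]
    ex=[abs(pr(a)[0]-q[0][0]) for a in A]
    print(uv,s.round(4),pr(.557).round(1),q[0].round(1),q[1],'a',A[np.argmin(e)],min(e),'a by u',A[np.argmin(ex)],'px/rad',pr(.567)-pr(.557))
E
python3 scr.py
```

```text
(380, 109) [-0.068   0.0775  0.1045] [357.3 118.9] [359.1 118.3] 201 a 0.5645 0.686965736893567 a by u 0.56475 px/rad [2.37202237 0.11897714]
(377, 224) [-0.06724303 -0.00136506  0.1045    ] pred [354.18411904 292.03463881] not found
(373, 320) [-0.06654746 -0.08088656  0.1045    ] pred [351.62144771 425.65033772] not found
(586, 107) [0.0682 0.0786 0.1045] [546.9 112.3] [547.4 112. ] 78 a 0.57075 0.2962265142036833 a by u 0.57075 px/rad [0.39318248 0.0062594 ]
(564, 222) [ 0.0682 -0.0003  0.1045] [525.3 241. ] [525.8 241.3] 44 a 0.57375 0.1789948610811458 a by u 0.5725 px/rad [0.34102116 0.08657216]
```

Screw check: the cover is at about 0.565 rad and the index at about 0.567 rad, so they agree. One still hold to confirm it stays, then I'll hand in.

```bash
python3 -m creep '[{"tx":0,"ty":0,"tz":0,"ax":0,"ay":0,"az":0,"claw":0},{"tx":0,"ty":0,"tz":0,"ax":0,"ay":0,"az":0,"claw":0},{"tx":0,"ty":0,"tz":0,"ax":0,"ay":0,"az":0,"claw":0},{"tx":0,"ty":0,"tz":0,"ax":0,"ay":0,"az":0,"claw":0},{"tx":0,"ty":0,"tz":0,"ax":0,"ay":0,"az":0,"claw":0},{"tx":0,"ty":0,"tz":0,"ax":0,"ay":0,"az":0,"claw":0},{"tx":0,"ty":0,"tz":0,"ax":0,"ay":0,"az":0,"claw":0},{"tx":0,"ty":0,"tz":0,"ax":0,"ay":0,"az":0,"claw":0}]'
python3 chk.py; python3 scr.py | head -1; python3 -c "from plant import *;print(finish_job())"
```

```text
time_s: 15.05
eef_pos: [0.5146, 0.0622, 0.2361]
eef_rot: [[0.997, 0.077, -0.001], [0.077, -0.997, 0.0], [-0.001, -0.0, -1.0]]
wrist_force: [-2.1, 4.6, -8.3]
grip_width: 0.0095
0.04893686386556926 0.09680598106250649 a from z 0.5455875152227674 from x 0.5668699329013742 mix 0.5549973782076274 [-0.79805467  4.41511111 -9.34582295]
(380, 109) [-0.068   0.0775  0.1045] [357.3 118.9] [359.1 118.3] 201 a 0.5645 0.6867313544051167 a by u 0.56475 px/rad [2.37199789 0.11897596]
the job is handed in; nothing more can be done
None
```

I turned the lock knob clockwise past its click to the open stop. Then I lifted the cover by its handle and am holding it still with the pointer at the yellow index. I handed the job in at about 15 s of the 48 s allowed.

**Lock:** the turning torque rose to 0.94 Nm at the stop. A picture afterwards showed the tongue pointing forward, clear of the cover.

**Index angle:** about 0.567 rad. This includes a 0.003 rad correction from the quadrant ticks and assumes the clip's outer face is 131 mm from the hinge. If it is 127 mm, the index would be at 0.54 rad.

**Cover angle:** three ways of measuring it did not fully agree.

| Method | Cover angle (rad) |
|---|---|
| Front cover screw in the wrist view (most sensitive) | 0.565 |
| Two rear screws (less sensitive) | 0.571–0.574 |
| Arm position | 0.546–0.567 |
| Red pointer in the coarse scene picture | about 0.57, one noisy fit higher |

I relied on the front screw, which puts the cover within about 0.003 rad of the index. I couldn't see the pointer tip against the black line itself, because the clip hides it.

**Holding:** over the last 0.8 s the arm and the cover screw did not move measurably. The load was about 10 N.

**Bystanders:** the arm's path stayed clear of the parts and gauges. I did not take a closing picture of them.

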